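# Put the loose stock into its fitting trays

### The job

Four loose pieces of stock lie on the wooden board across the bins: two flat blade cards, a black cutter and a marker pen. Put each one into the empty grey tray made for its kind, one piece to a tray: a blade card into each of the two wide trays, the cutter into the middle-width tray and the pen into the slimmest tray. Each piece shall lie flat on the tray's floor, along the tray, wholly between its walls; leave the tape roll on the board where it is.

Things in the scene. Friction and masses are not known exactly. Their poses are not given: they have to be found in the camera images.
- blade_card_1_center (a point): First blade card: centre (half-way up) of a flat blister card with spare blades, white and red, 62 mm (its x) by 118 mm (its y) by 12 mm thick; lies flat, z up; grasp it across the 62 mm. It lies on the flat sorting board (top 54 mm above z = 0), its length about 15 degrees left of straight ahead, give or take 20 degrees.
- blade_card_2_center (a point): Second blade card, of the same shape and size as the first: centre (half-way up) of a flat blister card with spare blades, white and red, 62 mm (its x) by 118 mm (its y) by 12 mm thick; lies flat, z up; grasp it across the 62 mm. It lies on the flat sorting board (top 54 mm above z = 0), its length about 15 degrees left of straight ahead, give or take 20 degrees.
- cutter_center (a point): The cutter: centre (half-way up) of a black snap-off cutter lying flat (it may be rolled about its length by some 0.2 rad), 134 mm long (its y), 28 mm wide (its x), 18 mm high, z up; grasp it across the 28 mm. It lies on the flat sorting board (top 54 mm above z = 0), its length about 15 degrees left of straight ahead, give or take 20 degrees.
- pen_center (a point): The pen: centre (half-way up) of a marker pen with a white barrel and dark cap, lying flat, 130 mm long (its y), 20 mm wide (its x), 18 mm high, z up; grasp it across the 20 mm. It lies on the flat sorting board (top 54 mm above z = 0), its length about 15 degrees left of straight ahead, give or take 20 degrees.
- wide_tray_1: First wide tray of grey plastic, fixed on the sorting board, inside 82 mm (its x) by 138 mm (its y), outside 90 by 146 mm; origin at the centre of its underside, z up. Floor 3 mm thick; walls 4 mm thick stand 12 mm above the floor at both ends and at the corners, each long side has a 64 mm wide gap in its middle where the fingers go in. For one blade card (either card).
- wide_tray_2: Second wide tray, same as the first of grey plastic, fixed on the sorting board, inside 82 mm (its x) by 138 mm (its y), outside 90 by 146 mm; origin at the centre of its underside, z up. Floor 3 mm thick; walls 4 mm thick stand 12 mm above the floor at both ends and at the corners, each long side has a 64 mm wide gap in its middle where the fingers go in. For the other blade card.
- middle_tray: Middle-width tray of grey plastic, fixed on the sorting board, inside 52 mm (its x) by 150 mm (its y), outside 60 by 158 mm; origin at the centre of its underside, z up. Floor 3 mm thick; walls 4 mm thick stand 12 mm above the floor at both ends and at the corners, each long side has a 64 mm wide gap in its middle where the fingers go in. For the cutter.
- slim_tray: Slim tray of grey plastic, fixed on the sorting board, inside 34 mm (its x) by 146 mm (its y), outside 42 by 154 mm; origin at the centre of its underside, z up. Floor 3 mm thick; walls 4 mm thick stand 12 mm above the floor at both ends and at the corners, each long side has a 64 mm wide gap in its middle where the fingers go in. For the pen.
- tape_roll_center (a point): Centre (half-way up) of a loose roll of brown tape lying flat on the board, 74 mm across, 25 mm high. Not part of the job: leave it where it is.

How it is judged (in metres and radians):
At the end, for the whole second after the job is handed in: A blade card in each wide tray, the cutter in the middle-width tray, the pen in the slim tray: each centre within 18 mm of its tray's from above, within 4 mm of lying on the tray's floor, level within 0.1 rad, along the tray within 0.25 rad (either way round), released, at rest ((((horizontal distance between blade_card_1_center and wide_tray_1 below 0.018 m and z of blade_card_1_center in the frame of wide_tray_1 between 0.005 and 0.013 m and angle between blade_card_1_center's own z axis and vertical below 0.1 rad and angle between the y axis of blade_card_1_center and the y axis of wide_tray_1, either way round below 0.25 rad) and (horizontal distance between blade_card_2_center and wide_tray_2 below 0.018 m and z of blade_card_2_center in the frame of wide_tray_2 between 0.005 and 0.013 m and angle between blade_card_2_center's own z axis and vertical below 0.1 rad and angle between the y axis of blade_card_2_center and the y axis of wide_tray_2, either way round below 0.25 rad)) or ((horizontal distance between blade_card_1_center and wide_tray_2 below 0.018 m and z of blade_card_1_center in the frame of wide_tray_2 between 0.005 and 0.013 m and angle between blade_card_1_center's own z axis and vertical below 0.1 rad and angle between the y axis of blade_card_1_center and the y axis of wide_tray_2, either way round below 0.25 rad) and (horizontal distance between blade_card_2_center and wide_tray_1 below 0.018 m and z of blade_card_2_center in the frame of wide_tray_1 between 0.005 and 0.013 m and angle between blade_card_2_center's own z axis and vertical below 0.1 rad and angle between the y axis of blade_card_2_center and the y axis of wide_tray_1, either way round below 0.25 rad))) and horizontal distance between cutter_center and middle_tray below 0.018 m and z of cutter_center in the frame of middle_tray between 0.008 and 0.016 m and angle between cutter_center's own y axis and vertical between 1.471 and 1.671 rad and angle between the y axis of cutter_center and the y axis of middle_tray, either way round below 0.25 rad and horizontal distance between pen_center and slim_tray below 0.018 m and z of pen_center in the frame of slim_tray between 0.008 and 0.016 m and angle between pen_center's own z axis and vertical below 0.1 rad and angle between the y axis of pen_center and the y axis of slim_tray, either way round below 0.25 rad and linear speed of each of blade_card_1, blade_card_2, cutter, pen below 0.01 m/s and angular speed of each of blade_card_1, blade_card_2, cutter, pen below 0.1 rad/s); the robot touches nothing.
It fails at once if the tape roll on the board is pushed away from its place (over 20 mm) (distance of tape_roll_center from where it was at the start of the episode above 0.02 m).
It also fails if it takes over 99 s, if anything falls off the work surface, if the arm or the gripper's body presses on something with over 40 N, if the wrist force passes 120 N, or if a joint passes its speed limit or range.

### The arm

A 7-joint arm with a two-finger parallel gripper is mounted at the origin on a cart in front of the work surface, level with it; the furniture and walls round the work are solid. World frame = base frame: x ahead of the robot, y to its left, z up, the work surface at z = 0. Lengths are in m, angles in degrees, forces in N, time in s.
With the tool pointing down it reaches from about 0.4 to 0.875 m from the base axis. Payload 19.3 kg.
Tool frame: the origin (TCP) lies at the very end of the fingers, on their centre line; the grasp point (between the pads) lies 19 mm behind it (robot.hold_point_z is the distance from the TCP to the grasp point, in m); z points along the fingers, y is the line along which they close (so a half turn about z gives the same grasp; the last joint's range is limited). The gripper opens to 85 mm and grips with 20 to 120 N. Pads are 22 mm wide; open, the fingers measure 114 mm over their backs; the gripper's body (76 mm by 85 mm) begins 54 mm behind the grasp point. The pads swing forward as they close: fully open they stand 13 mm farther back than shut.
Start: joints at [62.326, 29.874, -2.08, 91.645, 1.215, 58.505, -6.463], TCP at [0.251, -0.573, 0.231] pointing down, gripper open.
Joint ranges: [-166.77, 166.77], [-17.47, 122.26], [-85.68, 81.53], [9.62, 139.38], [-72.42, 252.41], [9.2, 110.78], [-144.41, 144.41]. Speed limits (degrees/s): [108.29, 108.29, 136.94, 136.94, 172.46, 172.46, 172.46].

### API

Orientations are given as a 3x3 rotation matrix whose columns are the frame's x, y, z axes.
In Python, from workcell import robot gives the robot as it stands. Calls block until the motion is done:
- robot.move_ptp(position, orientation): joint-space move of the TCP to a pose.
- robot.line_to(position, orientation=None, feed=0.15): straight line of the TCP; orientation=None keeps the orientation; feed is the mean speed in m/s.
- robot.move_j(angles): joint-space move.
- robot.let_go() and robot.grab(newtons=None): open the fingers fully, or close them until they stop; newtons is the grip in N (None keeps the last).
- robot.wait(seconds).
- robot.ik(position, orientation): joint angles nearest the present ones, or None.
- robot.camera(name): name is "side" or "top"; returns the picture (400x640x3 uint8, blue, green, red); there is no depth.
- robot.calibration(name): a dict with "fx", "fy", "cx", "cy" (pixels), "R" (3x3) and "t" (3): a world point X has camera coordinates R X + t. Camera axes: x right, y down, z forward; pixel columns grow to the right and rows downward; lengths in m; the calibration is good to about 2 mm. A picture is of the moment at which its call begins. calibration takes no time and is no camera call.
A pose or a line that the arm cannot do raises robot.IKError and nothing moves.
- robot.close_job(): hands the job in; it is judged then, once.
Trained networks look in the newest picture that a camera, given by its name, has taken for a name from the list of things; names that differ only in an ending like _2 or _b are one class to them, and where a whole thing is asked for, a point or a joint stands for the part that bears it (a point fixed in the world has none). Each returns a list of dicts, best first, with "score" (0 to 1); they miss things now and then, are a little off and sometimes report something else, mostly with a low value. They report only what shows in the picture. A call takes as long as a camera call.
- robot.recognise(camera, name): "position" ([x, y, z] in m, in world coordinates, good to about 4 mm: the middle of the surface that is visible of it).
- robot.pinpoint(camera, name): "position" ([x, y, z] in m, in world coordinates, good to about 4 mm: a listed point, or the origin of a listed thing).
Readings, each from a call of its own:
- robot.current_time_s(): time.
- robot.current_qpos(): joint angles.
- robot.current_qvel(): joint speeds.
- robot.current_joint_efforts(): joint torques, N m.
- robot.current_tool_pos(): TCP position.
- robot.current_eef_rot(): TCP orientation.
- robot.current_ft_force(): force on the tool from outside, world axes, zero at the start.
- robot.current_torque(): the same for the moment, N m.
- robot.current_grip_width(): finger opening in m.
- robot.current_grasp_force(): force on a finger pad.
Only numpy, scipy, OpenCV 4.12 (cv2) and the standard library are available. Lean on these libraries where they do the work, as an engineer would, in place of code of your own. Each camera call takes 0.05 s, during which the arm holds its last target. There are 200 camera calls.

## Working session

There is one attempt and no reset: what is moved stays moved. The work goes in short steps, each a Python script; the robot and the scene stay as the last script left them, time stands still between calls to the robot, and variables do not carry over. Pictures are saved under pics/ and viewed, at most 14 in all, crops included, and the job is handed in when it is done.

```bash
mkdir -p pics; cat > m.py <<'E'
import cv2,numpy as np
from workcell import robot
for c in ("top","side"):
    im=robot.camera(c); cv2.imwrite(f"pics/{c}0.png",im); k=robot.calibration(c)
    print(c,k["fx"],k["cx"],k["cy"],np.round(k["R"],3).tolist(),np.round(k["t"],3).tolist())
    for n in ["blade_card_1_center","cutter_center","pen_center","wide_tray_1","middle_tray","slim_tray","tape_roll_center"]:
        print(n,[(np.round(d["position"],3).tolist(),round(d["score"],2)) for d in robot.pinpoint(c,n)])
E
python3 m.py
```

```text
top 430.39484180023044 325.5219056005319 201.29794375428358 [[-0.004, -1.0, -0.004], [-0.999, 0.005, -0.048], [0.048, 0.004, -0.999]] [-0.082, 0.549, 1.02]
blade_card_1_center [([0.624, -0.344, 0.06], 0.73)]
cutter_center [([0.426, -0.348, 0.061], 0.62)]
pen_center [([0.548, -0.093, 0.063], 0.79)]
wide_tray_1 [([0.664, 0.165, 0.054], 0.97), ([0.392, -0.208, 0.056], 0.74), ([0.623, -0.345, 0.061], 0.46)]
middle_tray [([0.512, 0.029, 0.054], 0.8)]
slim_tray [([0.47, 0.15, 0.054], 0.78)]
tape_roll_center [([0.696, 0.048, 0.065], 0.97)]
side 437.96169632253105 312.79865480600466 199.66196741191592 [[1.0, 0.016, 0.005], [0.012, -0.501, -0.865], [-0.011, 0.865, -0.501]] [-0.555, 0.026, 1.271]
blade_card_1_center [([0.619, -0.342, 0.063], 0.96), ([0.663, 0.165, 0.057], 0.68)]
cutter_center [([0.427, -0.346, 0.063], 0.76)]
pen_center [([0.554, -0.096, 0.061], 0.57)]
wide_tray_1 [([0.394, -0.21, 0.054], 0.9), ([0.662, 0.159, 0.057], 0.73)]
middle_tray [([0.515, 0.026, 0.057], 0.62)]
slim_tray [([0.469, 0.144, 0.052], 0.62)]
tape_roll_center [([0.695, 0.052, 0.068], 0.92)]
```

View pics/top0.png

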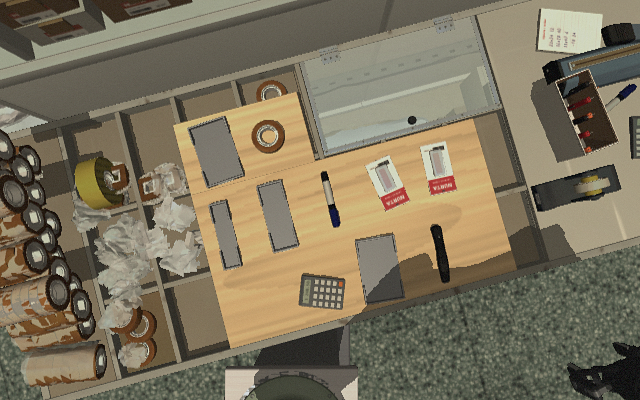

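View pics/side0.png

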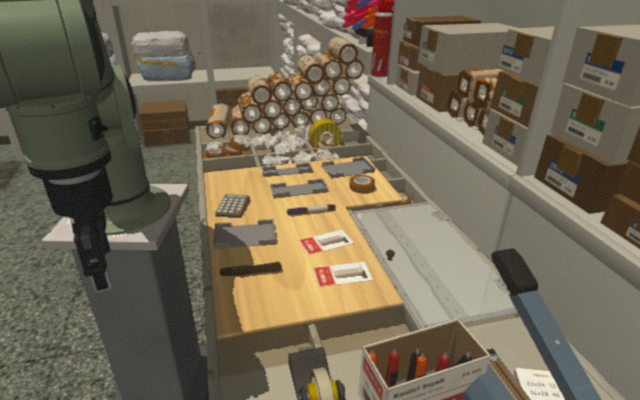

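The top view shows trays at (216,152) wide, (379,268) wide, (277,215) middle and (226,234) slim. The cards are at (387,182) and (438,168), the pen at (330,199), the cutter at (440,252) and the tape at (268,136). The side view agrees, and the networks missed only the second card. Next I fit rectangles to get the angles.

```bash
cat > seg.py <<'E'
import cv2,numpy as np
from workcell import robot
K=robot.calibration("top")
def world(u,v,z):
    R,t=np.array(K["R"]),np.array(K["t"]); d=R.T@[(u-K["cx"])/K["fx"],(v-K["cy"])/K["fy"],1]; c=-R.T@t
    return (c+d*(z-c[2])/d[2])[:2]
S={"card1":(387,182,.066,62,118),"card2":(438,168,.066,62,118),"pen":(330,199,.064,20,130),"cutter":(440,252,.068,28,134),
 "wide1":(216,152,.066,90,146),"wide2":(379,268,.066,90,146),"middle":(277,215,.066,60,158),"slim":(226,234,.066,42,154)}
def measure(im,S=S,out=None):
    hsv=cv2.cvtColor(im,cv2.COLOR_BGR2HSV); h,s,v=cv2.split(hsv)
    m=(((s<75)|(h<9)|(h>27))*255).astype(np.uint8); m=cv2.morphologyEx(m,cv2.MORPH_OPEN,np.ones((2,2)))
    n,l,st,ce=cv2.connectedComponentsWithStats(m); r={}; vis=cv2.resize(im,None,fx=2.5,fy=2.5,interpolation=cv2.INTER_CUBIC)
    for k,(x,y,z,a,b) in S.items():
        i=np.bincount(l[y-3:y+4,x-3:x+4][m[y-3:y+4,x-3:x+4]>0]).argmax()
        p=np.argwhere(l==i)[:,::-1].astype(float)
        w=np.array([world(*q,z) for q in p],np.float32)*1000
        (cx,cy),sz,_=q=cv2.minAreaRect(w); bx=cv2.boxPoints(q); e=max(bx[1]-bx[0],bx[2]-bx[1],key=np.linalg.norm)
        e=e*np.sign(e[0]); yaw=np.degrees(np.arctan2(e[1],e[0])); c=w.mean(0)
        r[k]=(cx/1000,cy/1000,yaw); print(k,np.round([cx,cy,*c,yaw],1),np.round(sorted(sz),0),(a,b))
        u=np.array([np.cos(np.radians(yaw)),np.sin(np.radians(yaw))])
        bp=cv2.boxPoints(((cx,cy),(b,a),float(yaw)))/1000; R,t=np.array(K["R"]),np.array(K["t"])
        C=(R@np.c_[bp,np.full(4,z)].T).T+t; uv=C[:,:2]/C[:,2:]*[K["fx"],K["fy"]]+[K["cx"],K["cy"]]
        cv2.polylines(vis,[np.int32(uv*2.5+1)],True,(0,255,0),1)
    if out: cv2.imwrite(out,vis[220:800,420:1200])
    return r
if __name__=="__main__": measure(cv2.imread("pics/top0.png"),out="pics/fit0.png")
E
python3 seg.py
```

```text
card1 [ 585.5 -227.   586.3 -226.7   23.6] [ 62. 117.] (62, 118)
card2 [ 618.7 -343.1  619.2 -343.1   11.8] [ 61. 117.] (62, 118)
pen [548.8 -96.8 545.8 -97.1  13.8] [ 19. 128.] (20, 130)
cutter [ 424.  -346.2  424.  -346.    10.4] [ 23. 127.] (28, 134)
wide1 [659.3 165.1 659.5 164.8  18.8] [ 91. 149.] (90, 146)
wide2 [ 390.  -207.7  389.8 -207.4    9.4] [ 90. 148.] (90, 146)
middle [511.2  23.8 510.9  23.7  14.8] [ 61. 161.] (60, 158)
slim [468.5 142.2 468.7 141.8  14. ] [ 44. 157.] (42, 154)
```

View pics/fit0.png

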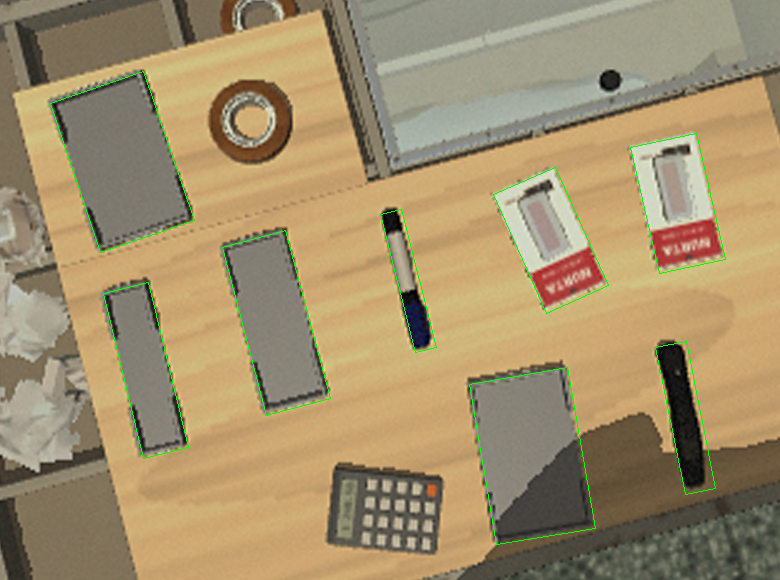

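The fitted boxes match every piece and tray in the picture, and their sizes agree with the given ones. I check reach first, then place the pen.

```bash
cat > h.py <<'E'
import numpy as np,cv2
from workcell import robot
P={"card1":(.5857,-.2269,23.6),"card2":(.6188,-.3431,11.8),"pen":(.548,-.097,13.8),"cutter":(.424,-.3461,10.4),
"wide1":(.6593,.165,18.8),"wide2":(.390,-.2077,9.4),"middle":(.5112,.0238,14.8),"slim":(.4685,.1422,14.0)}
def rot(yaw):
    c,s=np.cos(np.radians(yaw)),np.sin(np.radians(yaw))
    return np.array([[c,s,0],[s,-c,0],[0,0,-1]])
def st(t): print(t,"t",round(robot.current_time_s(),1),"tcp",np.round(robot.current_tool_pos(),4),"F",np.round(robot.current_ft_force(),1),"w",round(robot.current_grip_width(),4),"g",round(robot.current_grasp_force(),1))
def pick(p,z,N,hi=.19,flip=0):
    x,y,a=p; R=rot(a+flip)
    robot.move_ptp([x,y,hi],R); robot.line_to([x,y,z+.03],feed=.2); robot.line_to([x,y,z],feed=.05); st("down")
    robot.grab(N); st("grab"); robot.line_to([x,y,hi],feed=.15); st("lift")
def place(p,z,hi=.19,flip=0):
    x,y,a=p; R=rot(a+flip)
    robot.move_ptp([x,y,hi],R); robot.line_to([x,y,z+.03],feed=.15); robot.line_to([x,y,z],feed=.03); st("put")
    robot.let_go(); robot.wait(.2); robot.line_to([x,y,hi],feed=.15); st("off")
E
python3 - <<'E'
from h import *
for k,(x,y,a) in P.items():
    for f in (0,180):
        print(k,f,[None if q is None else np.round(q).astype(int).tolist() for q in (robot.ik([x,y,z],rot(a+f)) for z in (.19,.05))])
E
```

```text
card1 0 [[20, 33, -6, 93, 4, 54, -54], [19, 43, -5, 98, 5, 39, -55]]
card1 180 [[45, 39, -46, 92, 31, 62, 104], [42, 49, -41, 97, 40, 50, 97]]
card2 0 [[25, 40, -2, 80, 2, 60, -55], [25, 49, -2, 84, 2, 47, -55]]
card2 180 [[48, 45, -42, 78, 31, 68, 104], [47, 54, -39, 83, 38, 56, 99]]
pen 0 [[13, 27, -12, 104, 7, 50, -79], [10, 39, -8, 109, 10, 33, -81]]
pen 180 [[36, 33, -45, 103, 28, 56, 83], [31, 44, -39, 108, 40, 43, 73]]
cutter 0 [[35, 26, -2, 106, 1, 48, -48], [34, 38, -1, 111, 2, 31, -48]]
cutter 180 [[64, 31, -44, 104, 26, 55, 110], [59, 43, -37, 109, 39, 41, 100]]
wide1 0 [[-5, 39, -22, 84, 16, 60, -102], [-12, 47, -11, 89, 12, 45, -99]]
wide1 180 [[12, 47, -56, 83, 40, 71, 61], [10, 56, -49, 88, 47, 59, 56]]
wide2 0 [[26, 17, -7, 120, 3, 43, -64], [23, 32, -3, 126, 5, 22, -65]]
wide2 180 [[57, 22, -46, 119, 21, 48, 98], [46, 35, -34, 125, 39, 31, 82]]
middle 0 [[5, 24, -19, 110, 10, 48, -94], [-4, 36, -8, 116, 9, 29, -93]]
middle 180 [[28, 30, -50, 109, 28, 54, 69], [20, 42, -41, 115, 43, 40, 57]]
slim 0 [[3, 24, -35, 113, 18, 49, -117], [-12, 35, -15, 119, 19, 28, -117]]
slim 180 [[23, 34, -64, 112, 36, 58, 46], [10, 42, -46, 118, 48, 41, 37]]
```

```bash
python3 - <<'E'
from h import *
pick(P["pen"],.0575,40)
place(P["slim"],.0615)
cv2.imwrite("pics/top1.png",robot.camera("top"))
E
```

```text
down t 4.2 tcp [ 0.548  -0.097   0.0575] F [-0.4  1.5  0.4] w 0.0854 g 0.0
grab t 4.9 tcp [ 0.5481 -0.097   0.0577] F [-1.8  0.7  5.9] w 0.0172 g 39.8
lift t 5.9 tcp [ 0.5475 -0.0969  0.1892] F [-0.2  0.1 -1.2] w 0.017 g 39.1
put t 8.8 tcp [0.4686 0.1422 0.0617] F [ 0.1 -0.4  0.6] w 0.0174 g 39.1
off t 10.7 tcp [0.4681 0.142  0.1893] F [ 0.8 -0.6 -0.5] w 0.0855 g 0.0
```

```bash
python3 - <<'E'
from h import *
pick(P["cutter"],.0585,50)
cv2.imwrite("pics/top2.png",cv2.resize(robot.camera("top")[100:350,180:500],None,fx=2.4,fy=2.4))
place(P["middle"],.0625)
E
```

```text
down t 14.0 tcp [ 0.424  -0.3461  0.0585] F [-0.2 -0.7  0. ] w 0.0853 g 0.0
grab t 14.6 tcp [ 0.424  -0.3461  0.0588] F [-0.6  0.6  6.7] w 0.0215 g 48.8
lift t 15.6 tcp [ 0.4236 -0.3459  0.1892] F [-0.7  0.8 -0.7] w 0.0219 g 48.9
put t 19.0 tcp [0.5113 0.0238 0.0626] F [0.1 1.3 0.1] w 0.0217 g 48.9
off t 20.8 tcp [0.5108 0.0237 0.1893] F [-0.3 -0.2 -0.3] w 0.0855 g 0.0
```

View pics/top2.png

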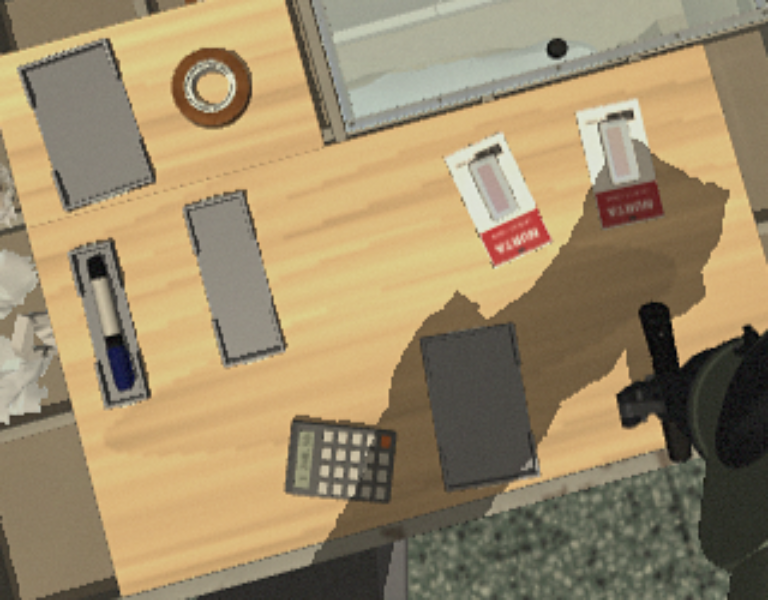

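The pen lies in the slim tray (pen at about 110,325 in the crop) and the cutter was held across its width at about (662,385). Cards next.

```bash
python3 - <<'E'
from h import *
pick(P["card1"],.0520,30)
cv2.imwrite("pics/side3.png",robot.camera("side")); cv2.imwrite("pics/top3.png",robot.camera("top"))
E
```

```text
down t 23.3 tcp [ 0.5858 -0.2269  0.052 ] F [ 0.3  0.2 -0.6] w 0.0852 g 0.0
grab t 23.7 tcp [ 0.5859 -0.2269  0.0525] F [-2.2 -0.1  6.6] w 0.0612 g 32.3
lift t 24.7 tcp [ 0.5853 -0.2268  0.1891] F [ 0.3  0.3 -1.1] w 0.0609 g 32.6
```

View pics/side3.png

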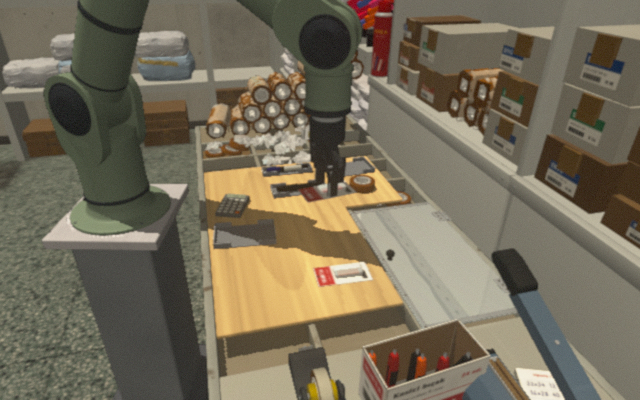

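The card is held level at about (325,190), and the cutter is visible in the middle tray at (295,187). I place this card and then do the second.

```bash
python3 - <<'E'
from h import *
place(P["wide1"],.0562)
pick(P["card2"],.0520,30)
place(P["wide2"],.0562)
x,y,a=P["cutter"]; robot.move_ptp([.4,-.5,.25],rot(a)); robot.wait(.5)
from seg import measure
im=robot.camera("top"); cv2.imwrite("pics/top4.png",cv2.resize(im[100:350,180:500],None,fx=2.4,fy=2.4))
for n in ["blade_card_1_center","cutter_center","pen_center","tape_roll_center"]:
    print(n,[(np.round(d["position"],3).tolist(),round(d["score"],2)) for d in robot.pinpoint("top",n)])
st("end")
E
```

```text
put t 28.3 tcp [0.6594 0.165  0.0564] F [-0.1 -0.1 -0.2] w 0.0607 g 32.6
off t 29.9 tcp [0.6588 0.1649 0.189 ] F [-0.1  0.2 -0.4] w 0.0857 g 0.0
down t 33.2 tcp [ 0.6189 -0.3432  0.0521] F [-0.4 -0.1 -0.5] w 0.0853 g 0.0
grab t 33.6 tcp [ 0.619  -0.3432  0.0525] F [-1.5  0.4  5.5] w 0.061 g 33.0
lift t 34.6 tcp [ 0.6184 -0.3429  0.1889] F [-0.3 -0.8 -0.6] w 0.0615 g 32.6
put t 37.6 tcp [ 0.3901 -0.2077  0.0563] F [-0.9 -0.4 -0.9] w 0.0607 g 32.6
off t 39.3 tcp [ 0.3896 -0.2075  0.1894] F [0.4 0.7 0.2] w 0.0853 g 0.0
blade_card_1_center [([0.393, -0.207, 0.064], 0.62)]
cutter_center [([0.512, 0.025, 0.065], 0.94)]
pen_center [([0.47, 0.146, 0.072], 0.89), ([0.394, -0.207, 0.064], 0.16)]
tape_roll_center [([0.695, 0.049, 0.066], 0.92)]
end t 41.2 tcp [ 0.4  -0.5   0.25] F [-0.4  0.7  0.3] w 0.0855 g 0.0
```

View pics/top4.png

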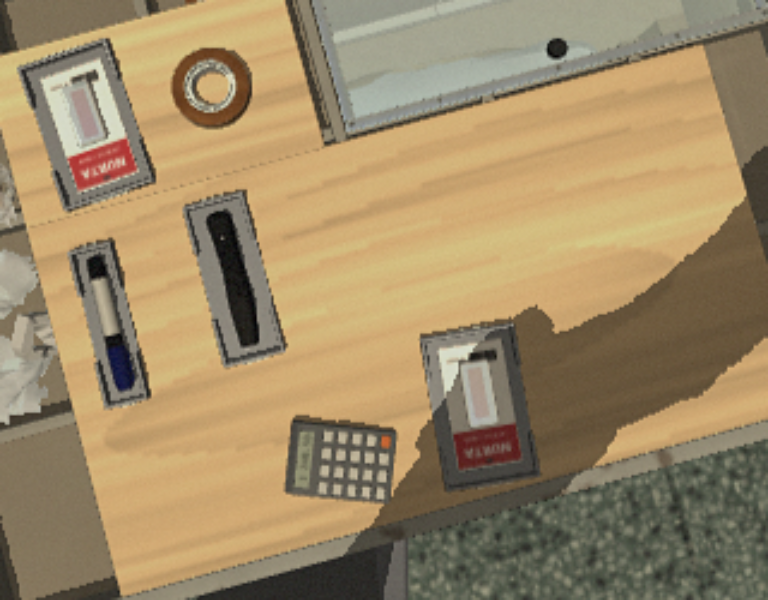

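All four pieces sit centred in their trays: cards at (87,130) and (480,405), cutter at (235,278), pen at (110,325). The pen's reported height is slightly high, so I check it from the side.

```bash
python3 - <<'E'
from h import *
im=robot.camera("side"); cv2.imwrite("pics/side5.png",cv2.resize(im[140:260,200:400],None,fx=4,fy=4,interpolation=cv2.INTER_CUBIC))
for c in ("side","top"):
    robot.camera(c)
    for n in ["pen_center","cutter_center","blade_card_1_center"]:
        print(c,n,[(np.round(d["position"],3).tolist(),round(d["score"],2)) for d in robot.pinpoint(c,n)])
E
```

```text
side pen_center [([0.472, 0.142, 0.066], 0.73)]
side cutter_center [([0.51, 0.024, 0.066], 0.82), ([0.469, 0.146, 0.052], 0.67)]
side blade_card_1_center [([0.392, -0.206, 0.068], 0.6)]
top pen_center [([0.47, 0.146, 0.068], 0.78)]
top cutter_center [([0.513, 0.023, 0.065], 0.79)]
top blade_card_1_center [([0.393, -0.206, 0.062], 0.62)]
```

View pics/side5.png

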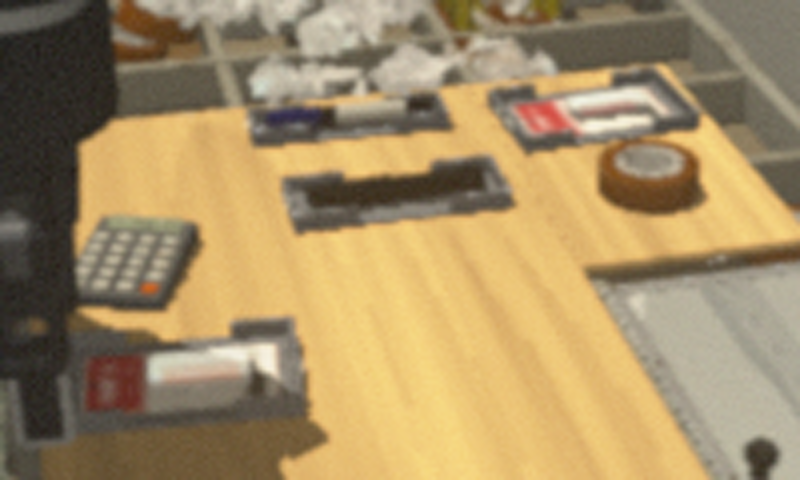

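The side view shows every piece lying flat inside its tray: pen (350,112), cutter (400,190), cards (600,110) and (190,380). The tape roll is still in its place. Handing in.

```bash
python3 -c "
from workcell import robot
print(robot.close_job())"
```

```text
the job is handed in; nothing more can be done
None
```

I put both cards, the cutter and the pen into their trays, left the tape roll in place, and handed the job in after about 42 s; the camera views showed each piece flat inside its tray, but the hand-in returned no verdict.

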